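# Turn the spice carousel to the salt

## Task

Turn the spice carousel by pushing its rim or its finger pegs round until the salt shaker (the one with the domed lid) stands at the front, in line with the tongue with the arrow that sticks out of the carousel's fixed foot, and leave it at rest there. Do not touch the shaker or the jars themselves, lift them or tip them over, and do not shift the other things on the worktop.

Things in the scene. Friction and masses are not known exactly. Their poses are not given: they have to be found in the camera images.
- carousel_foot: Fixed round foot (230 mm across) of the wooden spice carousel. Origin: centre of its underside on the worktop, on the turning axis; z up. A flat tongue 40 mm wide and 9 mm high, with a small steel arrow head on it, sticks out from under the tray along the foot's own -x, to 210 mm from the axis: it shows the front of the carousel. It points roughly towards the robot, up to 0.5 rad either way.
- front_spot (a point): The front place: point on the foot (it does not turn), 70 mm from the axis in the direction of the tongue, at the height of the tray's top (26 mm above the worktop). A jar stands at the front when its centre is over this point.
- carousel_hub (a point): Centre of the turning tray's top, on the vertical axis, 26 mm above the worktop. The tray is a wooden disc 320 mm across and 12 mm thick (underside 14 mm above the worktop). On it are five raised collars (58 mm outside, 52 mm inside, 22 mm high, centres 70 mm from the axis, 72 degrees apart), one jar standing loose in each with 2 to 4 mm of play all round, and five upright finger pegs on the rim.
- carousel (a joint): Turn of the tray on its foot, rad: 0 at the start, positive is anticlockwise seen from above. It turns freely either way without stops (several turns), with friction of about 0.12 N m and a grease-damped bearing (a further 0.35 N m at 1 rad/s), and stops at once where it is left; a push of 1 to 4 N on a peg turns it.
- salt_shaker: Salt shaker, 44 mm across and 90 mm high: glass body with a grey domed lid with holes; the shortest but one and the only one with a domed lid. Loose in one of the five collars, which one varies. Origin: centre of its underside. It is the one to bring to the front.
- jar_a: Spice jar, 45 mm across, 106 mm high, with a flat screw cap; loose in a collar. Origin: centre of its underside.
- jar_b: Spice jar, 44 mm across, 105 mm high, with a flat screw cap; loose in a collar. Origin: centre of its underside.
- jar_c: Another spice jar like jar_b, 44 mm across, 105 mm high; loose in a collar. Origin: centre of its underside.
- jar_ribbed: Squat bottle, 48 mm across, 88 mm high, with a wide ribbed cap; loose in a collar. Origin: centre of its underside.
- mug: Bystander: mug, 92 mm across, 123 mm with its handle, 95 mm high, to the right of the carousel. Origin: centre of its underside.
- cup: Bystander: plastic cup, 70 mm across, 92 mm high, to the right of the carousel. Origin: centre of its underside.
- spoons: Bystander: set of measuring spoons lying flat, 95x102x12 mm, to the left and in front. Origin: centre of its underside.
- strainer: Bystander: sink strainer, 78 mm across, 28 mm high, to the left. Origin: centre of its underside.
- peg0 (a point): Top of finger peg 0: upright wooden peg 16 mm thick, fixed to the tray's rim 148 mm from the axis, midway between two collars; it rises 75 mm from the tray's top, this point being 101 mm above the worktop. It turns with the tray; pegs are numbered anticlockwise seen from above.
- peg1 (a point): Top of finger peg 1: upright wooden peg 16 mm thick, fixed to the tray's rim 148 mm from the axis, midway between two collars; it rises 75 mm from the tray's top, this point being 101 mm above the worktop. It turns with the tray; pegs are numbered anticlockwise seen from above.
- peg2 (a point): Top of finger peg 2: upright wooden peg 16 mm thick, fixed to the tray's rim 148 mm from the axis, midway between two collars; it rises 75 mm from the tray's top, this point being 101 mm above the worktop. It turns with the tray; pegs are numbered anticlockwise seen from above.
- peg3 (a point): Top of finger peg 3: upright wooden peg 16 mm thick, fixed to the tray's rim 148 mm from the axis, midway between two collars; it rises 75 mm from the tray's top, this point being 101 mm above the worktop. It turns with the tray; pegs are numbered anticlockwise seen from above.
- peg4 (a point): Top of finger peg 4: upright wooden peg 16 mm thick, fixed to the tray's rim 148 mm from the axis, midway between two collars; it rises 75 mm from the tray's top, this point being 101 mm above the worktop. It turns with the tray; pegs are numbered anticlockwise seen from above.

How it is judged:
At the end, for the whole second after the job is handed in: The salt shaker's centre is within 15 mm (horizontally) of the front place over the tongue, the tray is at rest (under 0.05 rad/s), and the shaker and all four jars stand upright (within 0.1 rad) down in their collars (horizontal distance between salt_shaker and front_spot below 0.015 m and velocity of joint carousel between -0.05 and 0.05 rad/s and angle between each of salt_shaker, jar_a, jar_b, jar_c, jar_ribbed's own z axis and vertical below 0.1 rad and height (world z) of each of salt_shaker, jar_a, jar_b, jar_c, jar_ribbed below 0.032 m and horizontal distance between each of salt_shaker, jar_a, jar_b, jar_c, jar_ribbed and carousel_hub below 0.08 m); the robot touches nothing.
It fails at once if a jar or the salt shaker is touched by the robot (contact force between any of the fingers, the arm and salt_shaker above 1 N or contact force between any of the fingers, the arm and jar_a above 1 N or contact force between any of the fingers, the arm and jar_b above 1 N or contact force between any of the fingers, the arm and jar_c above 1 N or contact force between any of the fingers, the arm and jar_ribbed above 1 N).
It fails at once if a jar or the salt shaker is lifted or leaves its collar (height (world z) of any of salt_shaker, jar_a, jar_b, jar_c, jar_ribbed above 0.036 m or horizontal distance between any of salt_shaker, jar_a, jar_b, jar_c, jar_ribbed and carousel_hub above 0.085 m).
It fails at once if a jar or the salt shaker tips over (angle between any of salt_shaker, jar_a, jar_b, jar_c, jar_ribbed's own z axis and vertical above 0.35 rad).
It fails at once if one of the other things on the worktop is moved (distance of any of mug, cup, spoons, strainer from where it was at the start of the episode above 0.02 m).
It also fails if it takes over 72 s, if anything falls off the work surface, if the arm or the gripper's body presses on something with over 40 N, if the wrist force passes 120 N, or if a joint passes its speed limit or range.

## Robot

A 6-joint arm with a two-finger parallel gripper is mounted at the origin on a cart in front of the work surface, level with it; the furniture and walls round the work are solid. World frame = base frame: x ahead of the robot, y to its left, z up, the work surface at z = 0. Lengths are in m, angles in rad, forces in N, time in s.
With the tool pointing down it reaches from about 0.375 to 0.975 m from the base axis. Payload 3.8 kg.
Tool frame: the origin (TCP) lies at the very end of the fingers, on their centre line; the grasp point (between the pads) lies 19 mm behind it (env.grip_point_offset is the distance from the TCP to the grasp point, in m); z points along the fingers, y is the line along which they close (so a half turn about z gives the same grasp; the last joint's range is limited). The gripper opens to 85 mm and grips with 20 to 120 N. Pads are 22 mm wide; open, the fingers measure 114 mm over their backs; the gripper's body (76 mm by 85 mm) begins 54 mm behind the grasp point. The pads swing forward as they close: fully open they stand 13 mm farther back than shut.
Start: joints at [1.219, 0.264, 1.604, -0, 1.274, -0.037], TCP at [0.209, 0.642, 0.231] pointing down, gripper open.
Joint ranges: [-2.63, 2.63], [-0.94, 2.18], [0.31, 2.57], [-1.31, 4.45], [0, 2.66], [-2.55, 2.55]. Speed limits (rad/s): [2.57, 2.57, 3.14, 3.14, 3.14, 3.14].

## Interface

Orientations are given as a unit quaternion [x, y, z, w].
In Python, from plant import env gives the robot as it stands. Calls block until the motion is done:
- env.goto(position, orientation): joint-space move of the TCP to a pose.
- env.move_linear(position, orientation=None, vel=0.15, threshold=None): straight line of the TCP; orientation=None keeps the orientation; vel is the mean speed in m/s. With threshold (N) it stops when the force on the tool has changed by that much, and returns True; else False.
- env.move_j(angles): joint-space move.
- env.command_gripper(opening, f_grip=None): finger opening in m; f_grip is the grip in N (None keeps the last); returns when the fingers have stopped.
- env.pause(seconds).
- env.solve_ik(position, orientation): joint angles nearest the present ones, or None.
- env.sense(): the state.
- env.snapshot(name): name is "scene" or "top" or "wrist"; returns a dict with "img" (480x640x3 uint8, red, green, blue), "K" (3x3 intrinsics, pixels), "k1" (the pictures are not rectified: a ray, as slopes to the right and down, at radius r is drawn at 1 + k1 r^2 times it, then the intrinsics apply), "origin" and "attitude" of the camera in the world; the wrist camera has in their place "mount" (4x4, takes a point from camera to tool coordinates, whose origin is the TCP and whose axes are the flange's). Camera axes: x right, y down, z forward; pixel columns grow to the right and rows downward; lengths in m; the calibration is good to about 2 mm. A picture is of the moment at which its call begins: read the wrist's pose just before it. There is no depth.
A pose or a line that the arm cannot do raises env.Unreachable and nothing moves.
- env.job_done(): hands the job in; it is judged then, once.
Trained networks look in the newest picture that a camera, given by its name, has taken for a name from the list of things; names that differ only in an ending like _2 or _b are one class to them, and where a whole thing is asked for, a point or a joint stands for the part that bears it (a point fixed in the world has none). Each returns a list of dicts, best first, with "conf" (0 to 1); they miss things now and then, are a little off and sometimes report something else, mostly with a low value. They report only what shows in the picture. A call takes as long as a camera call.
- env.recognise(camera, target): "location" ([x, y, z] in m, in the coordinates of the camera as it stood for that picture, good to about 4 mm: the middle of the surface that is visible of it).
- env.outline_of(camera, target): "mask" (480x640 bool, what is visible of it).
The state is a dict: "time": time; "joints": joint angles; "qvel": joint speeds; "tau": joint torques, N m; "eef_pos": TCP position; "eef_rot": TCP orientation; "contact_force": force on the tool from outside, world axes, zero at the start; "torque": the same for the moment, N m; "opening": finger opening in m; "grip_force": force on a finger pad.
Only numpy, scipy, OpenCV 4.12 (cv2) and the standard library are available. Lean on these libraries where they do the work, as an engineer would, in place of code of your own. Each camera call takes 0.05 s, during which the arm holds its last target. There are 200 camera calls.

## Working session

There is one attempt and no reset: what is moved stays moved. The work goes in short steps, each a Python script; the robot and the scene stay as the last script left them, time stands still between calls to the robot, and variables do not carry over. Pictures are saved under pics/ and viewed, at most 10 in all, crops included, and the job is handed in when it is done.

```bash
mkdir -p pics; ls
cat > h.py <<'E'
import numpy as np, cv2
from scipy.spatial.transform import Rotation as R
from plant import env
def att(s):
    a=np.array(s["attitude"],float)
    return a if a.shape==(3,3) else R.from_quat(a).as_matrix()
def proj(s,P):
    P=np.atleast_2d(P); c=(P-np.array(s["origin"]))@att(s)
    u=c[:,:2]/c[:,2:]; r2=(u**2).sum(1,keepdims=True); u=u*(1+s["k1"]*r2)
    K=np.array(s["K"]); return np.c_[u[:,0]*K[0,0]+K[0,2],u[:,1]*K[1,1]+K[1,2]]
def back(s,uv,z):
    K=np.array(s["K"]); uv=np.atleast_2d(np.array(uv,float))
    d=(uv-K[:2,2])/[K[0,0],K[1,1]]; u=d.copy()
    for _ in range(20): u=d/(1+s["k1"]*(u**2).sum(1,keepdims=True))
    ray=np.c_[u,np.ones(len(u))]@att(s).T; o=np.array(s["origin"])
    return o+ray*((z-o[2])/ray[:,2:])
def world(s,p): return att(s)@np.array(p)+np.array(s["origin"])
E
python3 - <<'E'
from h import *
for c in ("top","scene"):
    s=env.snapshot(c); cv2.imwrite(f"pics/{c}0.png",s["img"][:,:,::-1])
    print(c,s["origin"],s["attitude"],s["k1"],np.array(s["K"]).tolist())
    for t in ["carousel_foot","salt_shaker","jar_a","jar_b","jar_ribbed","mug","cup","spoons","strainer","peg0","carousel_hub","front_spot"]:
        try: print(t,[(np.round(world(s,d["location"]),3).tolist(),round(d["conf"],2)) for d in env.recognise(c,t)])
        except Exception as e: print(t,repr(e))
q=env.sense(); print(q["time"],q["eef_pos"],q["eef_rot"])
E
```

```text
pics
top [ 0.38002947 -0.03375691  1.3518497 ] [-0.70129855  0.70888427 -0.04975777  0.05645875] -0.061631130705186096 [[505.9974361739125, 0.0, 317.3804935259858], [0.0, 505.9974361739125, 247.143924997183], [0.0, 0.0, 1.0]]
carousel_foot [([0.385, -0.036, 0.006], 0.61), ([0.572, 0.047, 0.133], 0.18)]
salt_shaker [([0.505, 0.019, 0.107], 0.8), ([0.564, -0.013, 0.029], 0.39)]
jar_a [([0.572, 0.049, 0.133], 0.8), ([0.591, -0.083, 0.127], 0.68), ([0.511, -0.067, 0.134], 0.59), ([0.558, -0.015, 0.026], 0.51)]
jar_b [([0.572, 0.049, 0.133], 0.8), ([0.591, -0.083, 0.127], 0.68), ([0.511, -0.067, 0.134], 0.59), ([0.558, -0.015, 0.026], 0.51)]
jar_ribbed [([0.632, -0.01, 0.113], 0.93)]
mug [([0.527, -0.366, 0.037], 0.82)]
cup [([0.645, -0.387, 0.043], 0.87)]
spoons [([0.394, 0.201, 0.009], 0.64)]
strainer [([0.508, 0.329, 0.016], 0.83)]
peg0 [([0.559, -0.021, 0.029], 0.95), ([0.384, -0.042, 0.006], 0.66)]
carousel_hub [([0.558, -0.015, 0.027], 0.81)]
front_spot [([0.387, -0.036, 0.004], 0.51)]
scene [-0.09903708 -0.75971488  0.58248554] [ 0.79425101 -0.29561525  0.18745628 -0.49662572] -0.0
[... 202 characters left out ...]

salt_shaker [([0.495, 0.001, 0.074], 0.7)]
jar_a [([0.57, 0.037, 0.111], 0.8), ([0.584, -0.093, 0.101], 0.79), ([0.508, -0.08, 0.098], 0.79)]
jar_b [([0.57, 0.037, 0.111], 0.8), ([0.584, -0.093, 0.101], 0.79), ([0.508, -0.08, 0.098], 0.79)]
jar_ribbed [([0.62, -0.013, 0.095], 0.64)]
mug [([0.503, -0.359, 0.068], 0.71)]
cup [([0.506, -0.08, 0.098], 0.66)]
spoons [([0.386, 0.199, 0.013], 0.51)]
strainer [([0.511, 0.329, 0.018], 0.71)]
peg0 [([0.506, -0.07, 0.027], 0.9), ([0.502, -0.355, 0.068], 0.72)]
carousel_hub [([0.507, -0.078, 0.025], 0.91)]
front_spot [([0.385, -0.044, 0.011], 0.96)]
1.3 [0.20897872 0.64182029 0.23128851] [ 1.56753067e-01  9.87637826e-01 -2.21988735e-06 -1.43693458e-05]
```

View pics/top0.png

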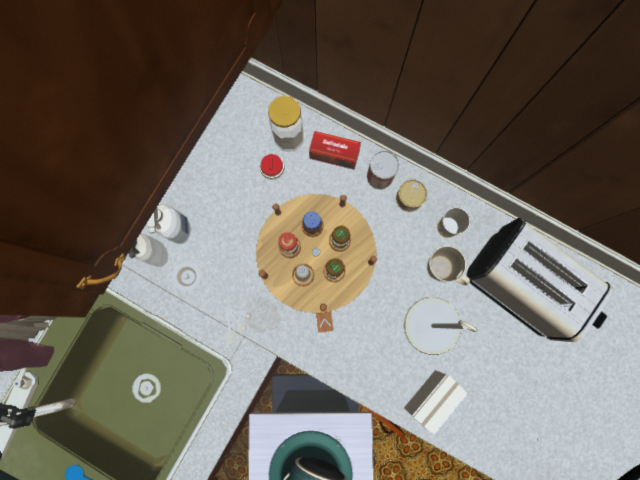

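Run:
```python
from h import *
s=env.snapshot("top"); np.save("mask_s.npy",0)
for t in ["peg0","carousel_foot","salt_shaker"]:
    for d in env.outline_of("top",t)[:2]:
        m=d["mask"]; ys,xs=np.nonzero(m)
        print(t,round(d["conf"],2),m.sum(),xs.min(),xs.max(),ys.min(),ys.max(),xs.mean(),ys.mean())
        if t=="peg0" and m.sum()>3000:
            c=max(cv2.findContours(m.astype(np.uint8),0,2)[0],key=cv2.contourArea)[:,0]
            h=cv2.convexHull(c)[:,0]; W=back(s,h+0.0,0.026)
            print("tray circle",cv2.minEnclosingCircle(W[:,:2].astype(np.float32)))
            np.save("hull.npy",h)
        if t=="carousel_foot" and m.sum()<4000:
            c=max(cv2.findContours(m.astype(np.uint8),0,2)[0],key=cv2.contourArea)
            b=cv2.boxPoints(cv2.minAreaRect(c)); print("tongue box",np.round(back(s,b,.009)[:,:2],4).tolist())
            W=back(s,c[:,0]+0.,.009); print(back(s,[[xs.mean(),ys.mean()]],.009))
```

```text
peg0 0.94 9859 255 376 194 312 315.83466883051017 254.10487879095243
tray circle ((0.5737447738647461, -0.016226472333073616), 0.16703137755393982)
carousel_foot 0.71 295 317 332 312 332 324.3864406779661 322.11186440677966
tongue box [[0.4073, -0.0157], [0.4118, -0.0553], [0.3607, -0.0611], [0.3562, -0.0217]]
[[ 0.38403756 -0.03844123  0.009     ]]
carousel_foot 0.37 349 332 349 226 248 340.34957020057305 236.97134670487105
tongue box [[0.6408, -0.0621], [0.6403, -0.108], [0.5802, -0.1068], [0.5808, -0.0612]]
[[ 0.61051925 -0.08411599  0.009     ]]
salt_shaker 0.77 226 295 310 265 282 302.4734513274336 273.49557522123894
```

The picture shows the hub at about (316,252), the salt shaker at (303,272), the tongue at (324,322), and pegs at (277,209), (343,200), (373,260), (324,307) and (263,274). The tray has to turn about +34° anticlockwise, and the front peg can be pushed towards −y. I'll refine these numbers before moving.

```bash
cat > meas.py <<'E'
from h import *
from scipy.optimize import least_squares
def measure(verbose=True):
    s=env.snapshot("top"); C=[]
    m=max(env.outline_of("top","peg0"),key=lambda d:d["mask"].sum())["mask"]
    c=max(cv2.findContours(m.astype(np.uint8),0,1)[0],key=cv2.contourArea)[:,0]
    W=back(s,c+0.,.026)[:,:2]
    f=least_squares(lambda p:np.hypot(*(W-p[:2]).T)-p[2],[.57,-.016,.16],loss="cauchy",f_scale=.002).x
    hub=back(s,[[316,252]],.03)[0,:2]
    # tongue: smallest good outline, centroid at z=9 mm
    t=[d["mask"] for d in env.outline_of("top","carousel_foot")]
    T=[back(s,[[np.nonzero(k)[1].mean(),np.nonzero(k)[0].mean()]],.009)[0,:2] for k in t]
    ton=min(T,key=lambda p:abs(np.hypot(*(p-f[:2]))-.19)) if T else None
    k=env.outline_of("top","salt_shaker")[0]["mask"]
    S=back(s,[[np.nonzero(k)[1].mean(),np.nonzero(k)[0].mean()]],.100)[0,:2]
    # peg tops: dark blobs near r=148 mm at z=101 mm
    hsv=cv2.cvtColor(s["img"],cv2.COLOR_RGB2HSV); vv,uu=np.mgrid[:480,:640]
    P=back(s,np.c_[uu.ravel(),vv.ravel()],.101)[:,:2]-f[:2]; r=np.hypot(*P.T).reshape(480,640)
    d=((hsv[...,2]<130)&(hsv[...,1]>90)&(r>.138)&(r<.162)).astype(np.uint8)
    n,_,st,ce=cv2.connectedComponentsWithStats(d)
    pegs=[(np.degrees(np.arctan2(*(p-f[:2])[::-1]))%360,np.hypot(*(p-f[:2])),a) for p,a in zip(back(s,ce[1:],.101)[:,:2],st[1:,4]) if a>12]
    ang=lambda p:np.degrees(np.arctan2(*(p-f[:2])[::-1]))%360
    if verbose:
        print("centre",f,"hub pix",hub,"tongue",ton,ang(ton) if ton is not None else None,"salt",S,ang(S),np.hypot(*(S-f[:2])))
        print("pegs",np.round(pegs,3).tolist())
    return s,f
if __name__=="__main__":
    s,f=measure()
    cv2.imwrite("pics/crop1.png",cv2.resize(s["img"][180:350,230:400,::-1],None,fx=3.5,fy=3.5,interpolation=2)[:600,:600])
E
python3 meas.py
```

```text
centre [ 0.56704108 -0.01736337  0.15787924] hub pix [ 0.56744221 -0.01842823] tongue None None salt [0.50445854 0.01517495] 152.5288890076153 0.0705359237883164
pegs [[255.857, 0.143, 27.0], [118.461, 0.144, 24.0]]
```

```bash
cat > push.py <<'E'
from h import *
C=np.array([.567,-.0175])
def pose(deg,r,z,flip):
    a=np.radians(deg); e=np.array([np.cos(a),np.sin(a),0]); t=np.array([-np.sin(a),np.cos(a),0])*flip
    zt=np.array([0,0,-1.]); M=np.c_[np.cross(t,zt),t,zt]
    return np.r_[C,0]+r*e+[0,0,z], R.from_matrix(M).as_quat()
def pick(deg,r=.15,z=.065,end=None):
    best=[]
    for f in (1,-1):
        q=env.solve_ik(*pose(deg,r,z,f)); q2=env.solve_ik(*pose(end or deg,r,z,f))
        if q is not None and q2 is not None: best.append((max(abs(q[5]),abs(q2[5])),f))
    return min(best)[1]
def arc(a0,a1,f,r=.15,z=.065,step=4,vel=.05,slow=None):
    n=max(1,int(np.ceil(abs(a1-a0)/step)))
    for a in np.linspace(a0,a1,n+1)[1:]:
        env.move_linear(*pose(a,r,z,f),vel=vel)
def st():
    q=env.sense(); print("t",round(q["time"],2),np.round(q["eef_pos"],4),"F",np.round(q["contact_force"],2))
E
python3 - <<'E'
from push import *
f=pick(165,end=212); print("flip",f)
env.command_gripper(0.0)
env.goto([.19,.45,.30],env.sense()["eef_rot"]); st()
env.goto(*pose(165,.15,.25,f)); st()
env.move_linear(*pose(165,.15,.065,f),vel=.12); st()
for a in (175,180,184,188): arc(a-5,a,f,step=5); print(a,end=" "); st()
E
```

```text
flip 1
t 3.3 [0.1902 0.4507 0.3001] F [0.57 0.39 0.24]
t 5.08 [0.4224 0.0219 0.2499] F [-0.23 -0.07  0.71]
t 6.78 [0.4229 0.0213 0.0657] F [-0.66  0.5   0.18]
175 t 7.45 [ 0.4178 -0.0044  0.0653] F [ 0.32 -0.58 -0.04]
180 t 7.86 [ 0.4171 -0.0174  0.065 ] F [0.01 1.22 0.02]
184 t 8.22 [ 0.4174 -0.0278  0.065 ] F [-0.49  0.38 -0.88]
188 t 8.57 [ 0.4185 -0.0383  0.065 ] F [ 0.26  0.4  -0.4 ]
```

Run:
```python
from h import *
s=env.snapshot("scene"); cv2.imwrite("pics/scene1.png",s["img"][:,:,::-1])
```

```text
(no output)
```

View pics/scene1.png

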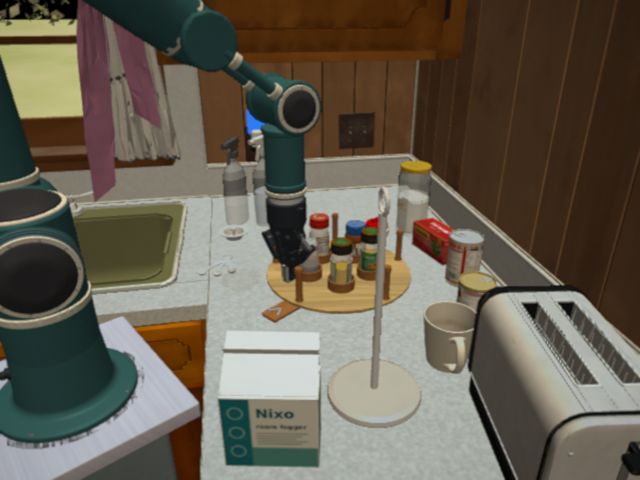

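The scene picture shows the closed fingers at about (287,265), beside the front peg at (298,285), with the gripper body clear of the jars. The push can go on.

```bash
python3 - <<'E'
from push import *
a=188
for b in (192,196,200,204,208): arc(a,b,1,vel=.04); a=b; print(a,end=" "); st()
env.pause(.3)
arc(208,190,1,step=6,vel=.1)
env.move_linear(*pose(190,.15,.30,1),vel=.2)
env.goto(*pose(150,.3,.30,1)) if env.solve_ik(*pose(150,.3,.30,1)) is not None else print("no retreat")
st()
E
python3 meas.py
```

```text
192 t 9.03 [ 0.4203 -0.0486  0.065 ] F [-0.2   0.02  0.08]
196 t 9.44 [ 0.4228 -0.0588  0.065 ] F [-0.09 -0.23 -0.67]
200 t 9.85 [ 0.4261 -0.0687  0.065 ] F [ 0.35 -0.43 -0.31]
204 t 10.26 [ 0.43   -0.0785  0.065 ] F [0.48 0.23 0.01]
208 t 10.67 [ 0.4346 -0.0879  0.065 ] F [ 0.55 -0.41  0.41]
t 14.32 [0.3072 0.1323 0.2995] F [-0.17  0.31 -0.91]
centre [ 0.56727398 -0.01713289  0.15758478] hub pix [ 0.56744221 -0.01842823] tongue [ 0.38434512 -0.03873384] 186.73452323924755 salt [ 0.49391992 -0.01698351] 179.8833201319174 0.07335422006462901
pegs [[285.059, 0.142, 21.0], [74.426, 0.141, 14.0], [147.119, 0.146, 17.0], [213.126, 0.147, 14.0]]
```

View pics/crop1.png

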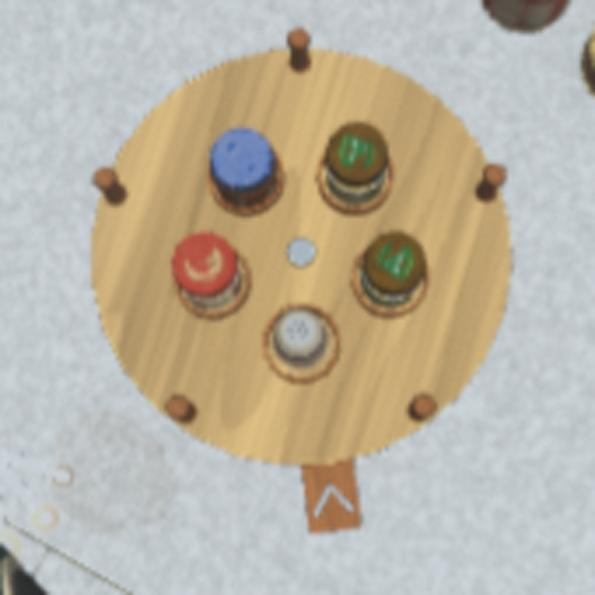

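The crop shows the salt shaker at (300,340) and the tongue at (330,495), with every jar still in its collar. The shaker is at about 180° and the tongue at 186.7°, so another 6.7° is needed, which puts the TCP at 214.7°.

```bash
python3 - <<'E'
from push import *
env.goto(*pose(190,.15,.25,1))
env.move_linear(*pose(190,.15,.065,1),vel=.15)
arc(190,204,1,step=5,vel=.08); arc(204,214.7,1,vel=.03); st(); env.pause(.3)
arc(214.7,196,1,step=6,vel=.1)
env.move_linear(*pose(196,.15,.30,1),vel=.2)
env.goto(*pose(150,.3,.30,1)); st()
E
python3 meas.py
python3 - <<'E'
from h import *
s=env.snapshot("scene"); print([np.round(world(s,d["location"]),3) for d in env.recognise("scene","salt_shaker")])
s=env.snapshot("top"); print([np.round(world(s,d["location"]),3) for d in env.recognise("top","salt_shaker")])
for t in("mug","cup","spoons","strainer"): print(t,[np.round(world(s,d["location"]),3) for d in env.recognise("top",t)[:1]])
E
```

```text
t 19.27 [ 0.4438 -0.1029  0.065 ] F [-0.37  0.27 -0.13]
t 23.21 [0.3073 0.1323 0.2996] F [ 0.3  -0.14 -0.47]
centre [ 0.56734219 -0.01739329  0.15774044] hub pix [ 0.56744221 -0.01842823] tongue [ 0.38489395 -0.03886546] 186.71221099451972 salt [ 0.49486682 -0.02507429] 186.0496691582304 0.07288124685664177
pegs [[292.035, 0.141, 16.0], [81.54, 0.141, 16.0], [219.402, 0.147, 17.0], [153.572, 0.147, 13.0]]
[array([ 0.489, -0.037,  0.077]), array([ 0.507, -0.071,  0.024]), array([ 0.503, -0.356,  0.063])]
[array([ 0.498, -0.02 ,  0.107]), array([0.612, 0.029, 0.111])]
mug [array([ 0.526, -0.367,  0.041])]
cup [array([ 0.646, -0.388,  0.044])]
spoons [array([0.399, 0.196, 0.011])]
strainer [array([0.507, 0.331, 0.017])]
```

View pics/crop1.png

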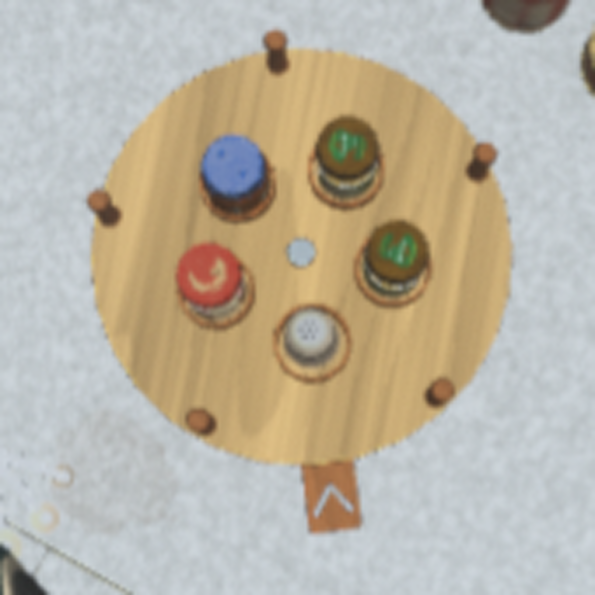

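The crop shows the salt collar at (313,344), on the line from the hub (301,252) to the tongue (332,497). The shaker measures 186.0° against the tongue's 186.7°, under 1 mm sideways. All the jars are upright in their collars, and the mug, cup, spoons and strainer are where they were. I'm handing it in.

```bash
python3 -c "
from plant import env
print(env.job_done())"
```

```text
the job is handed in; nothing more can be done
None
```

I turned the carousel about 34° anticlockwise by pushing its front peg; the salt shaker now stands at the front, within 1° of the tongue's line by the top camera, and the job is handed in (no verdict was returned).

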